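# Hold a bevelled blank against the bench hook's fence

### The arm

A 6-joint arm with a two-finger parallel gripper is mounted at the origin on the work surface. World frame = base frame: x ahead of the robot, y to its left, z up, the work surface at z = 0. Lengths are in mm, angles in rad, forces in N, time in s.
With the tool pointing down it reaches from about 400 to 825 mm from the base axis. Payload 7 kg.
Tool frame: the origin (TCP) lies between the finger pads; the fingertips stand 14 mm ahead of it and the grasp point (between the pads) lies 5 mm behind it; z points along the fingers, y is the line along which they close (so a half turn about z gives the same grasp; the last joint's range is limited). The gripper opens to 85 mm and grips with 20 to 120 N. Pads are 22 mm wide; open, the fingers measure 114 mm over their backs; the gripper's body (76 mm by 85 mm) begins 54 mm behind the grasp point. The pads swing forward as they close: fully open they stand 13 mm farther back than shut.
Start: joints at [-1.053, 0.359, 0.012, 0, -1.224, -0.288], TCP at [153.728, -657.239, 245.302] pointing down, gripper open.
Joint ranges: [-3.07, 3.07], [-1.43, 2.12], [-1.02, 1.25], [-3.03, 1.67], [-3.05, -0], [-3.03, 3.03]. Speed limits (rad/s): [2.39, 2.39, 3.01, 3.14, 3.14, 3.14].

### API

Orientations are given as [roll, pitch, yaw] about the fixed x, y, z axes, in that order (R = Rz(yaw) Ry(pitch) Rx(roll)).
In Python, from station import * gives the robot as it stands.
- The arm moves only by the tool inch_along, called after "Request:" as name([rows], argument=value, ...), one row to a line, values as JSON. Schema: {"type":"object","properties":{"rows":{"type":"array","items":{"type":"array","items":{"type":"array","items":{"type":"number"},"minItems":5,"maxItems":5},"minItems":1,"maxItems":12},"minItems":1,"maxItems":1},"force":{"type":"number"},"only":{"type":"string"},"quiet":{"type":"boolean"},"lines":{"type":"string"}},"required":["rows"],"additionalProperties":false}. rows is a list that holds a single list of rows (three levels of brackets), with 1 to 12 rows, each of 5 numbers: the finger opening in mm, then dx, dy, dz in shares of the most that a row can go, 1 being 50 mm, then a turn about the tool's z in a scale on which 1.0 is 180 degrees; each row shifts and turns the commanded pose from where the row before left it, along the tool's axes as they then stand; what a row does not reach is not made up. A row lasts 1/10 s, in which the tool goes at most 50 mm and 0.15 rad, less where a joint would pass 70% of its speed; a pose out of reach is approached as far as the arm can. The fingers move at their own pace and stop on an object; force is the grip in N (left out, the last holds). Time passes only in rows, so rows that do not move let the fingers close. The tool returns the time, the measured TCP pose, the force, the opening and the grip force at its end. only (a regular expression) keeps the lines of the reply that match it, lines (a string "A,B") keeps lines A to B, and quiet returns only ok. Input that does not fit is refused with a message, and nothing moves.
- observe(): the state, without advancing time (a new reading comes with each control period).
- snapshot(name): name is "scene" or "top"; returns a dict with "pixels" (420x560x3 uint8, red, green, blue), "fov_y" (degrees; the focal length in pixels is half the picture's height over the tangent of half this angle, whatever the lens; pixels are square), "cx", "cy" (the principal point, pixels), "R" (3x3) and "t" (3): a world point X has camera coordinates R X + t. Camera axes: x right, y down, z forward; pixel columns grow to the right and rows downward; lengths in mm; the calibration is good to about 2 mm. A picture is of the moment at which its call begins. There is no depth.
- finish_job(): hands the job in; it is judged then, once.
Trained networks look in a picture, given as the dict that the camera call returned (one of the last four; its "shot" number tells which), for a name from the list of things; names that differ only in an ending like _2 or _b are one class to them, and where a whole thing is asked for, a point or a joint stands for the part that bears it (a point fixed in the world has none). Each returns a list of dicts, best first, with "conf" (0 to 1); they miss things now and then, are a little off and sometimes report something else, mostly with a low value. They report only what shows in the picture. A call takes as long as a camera call. They do not tell look-alikes from the thing itself.
- boxes_of(label, picture): "xy" ([column, row] in pixels, amid what is visible of it).
- regions_of(label, picture): "mask" (420x560 bool, what is visible of it) and "xy" ([column, row] in pixels, amid what is visible of it).
The state is a dict: "clock": time; "qpos": joint angles; "qd": joint speeds; "tau": joint torques, N m; "tcp_pos": TCP position; "tool_rot": TCP orientation; "wrist_force": force on the tool from outside, world axes, zero at the start; "moment": the same for the moment, N m; "gripper_width": finger opening in mm; "gripper_force": force on a finger pad.
Only numpy, scipy, OpenCV 4.12 (cv2) and the standard library are available. Lean on these libraries where they do the work, as an engineer would, in place of code of your own. Each camera call takes 0.05 s, during which the arm holds its last target. There are 200 camera calls.

### The job

Lift the loose lid off the plywood box by its knob and set it aside flat on the bench top, knob up. Take out the bevelled wooden blank, lay it on the bed of the bench hook with its flat underside down, let go, and bring it home: one long side flat along the fence and its end up against the stop block. Finish while holding it there with one firm diagonal push of the fingertips, down and towards the fence at once, so that it is pressed against both fence and bed; do not let go at the end, do not tip the lid over, and leave the other things on the bench where they are.

Things in the scene. Friction and masses are not known exactly. Their poses are not given: they have to be found in the camera images.
- box: Open plywood box, fixed to the bench, 160 x 160 mm outside, 62 mm high, walls and floor 5 mm thick (inside 150 x 150 mm). Origin: centre of its underside, on the bench top; x and y along its sides, z up.
- lid: Loose plywood lid, 166 mm square, 0.28 kg, on the box at the start. Origin: centre of the underside of its 6 mm deep locating lip (138 mm square, 6 mm play each side in the box), at bench height when it lies flat on the bench. z up. Plate's top 14 mm above the origin; central dark wooden knob, 30 mm across, from 14 to 52 mm above it, best gripped 26 to 50 mm above it.
- blank: Smooth waxed hardwood blank (friction 0.35: grip with 30 N or more), 0.13 kg, under the lid, flat on the box's floor, clear of the walls. 44 mm wide (x), 110 long (y), 40 high (z, up). Origin: centre of its underside. Sides upright to 28 mm height; above, both long top edges have a 45 degree bevel, 12 x 12 mm, up to a flat top 20 mm wide. Both sides and ends are alike.
- bed: Flat bed of the bench hook, faced with smooth grey laminate on which wood slides easily (friction about 0.25), fixed to the bench, 190 mm (x) x 220 mm (y) x 12 mm. Origin: centre of its underside, 6 mm above the bench; its top is 12 mm above the origin (18 mm above the bench). x points across the bed to the fence, y along the fence to the stop block, z up.
- fence: Fence: wooden strip fixed along the bed's far edge, 220 mm long (y), 24 thick, 30 high above the bed. Origin: middle of the lower edge of its inner face (the face that looks back over the bed, to -x), at the height of the bed's top, 65 mm from the bed's origin along x. Axes as the bed's.
- stop: Stop block: wooden strip fixed on the bed square to the fence at the bed's +y end, 150 mm long (x), 24 thick, 30 high above the bed. Origin: middle of the lower edge of its inner face (which looks to -y), at the height of the bed's top, 85 mm from the bed's origin along y. Axes as the bed's. It meets the fence in a corner.
- jig: The bench hook's plywood base board, fixed to the bench, 200 x 230 x 6 mm, under the bed and carrying bed, fence and stop. Origin: centre of its underside, on the bench top; axes as the bed's.
- glue: Bystander: white glue bottle, 54 mm across, 150 mm high; origin at the centre of its underside.
- screw_jar: Bystander: glass jar with steel cap, 64 mm across, 75 mm high; origin at the centre of its underside.
- offcut: Bystander: plain rectangular wood offcut without bevels, 90 (x) x 45 (y) x 30 mm high; origin at the centre of its underside.
- screwdriver: Bystander: screwdriver lying on the bench along its own x, 200 mm long and 26 mm high; origin near its middle.
- sanding_block: Bystander: cork sanding block, 55 (x) x 100 (y) x 35 mm high; origin at the centre of its underside.
- mug: Bystander: white mug, 80 mm across plus its handle, 95 mm high; origin at the centre of its underside.
There are look-alikes about, which are no part of the job. Leave any yellow look-alike of the lid alone.

How it is judged:
By the outcome, as a careful person would: the job done as asked, in the order asked, and still so for the second after the job is handed in, while the arm keeps its last pose, push and grip.
It also fails if it takes over 64 s, if anything falls off the work surface, if the arm or the gripper's body presses on something with over 40 N, if the wrist force passes 120 N, or if a joint passes its speed limit or range.

## Working session

There is one attempt and no reset: what is moved stays moved. The work goes in short steps, Python scripts to look and compute and a tool call to move; the robot and the scene stay as the last step left them, time stands still between calls to the robot, and variables do not carry over. Pictures are saved under pics/ and viewed, at most 12 in all, crops included, and the job is handed in when it is done.

```bash
ls; mkdir -p pics; python3 - <<'E'
from station import *
import cv2,numpy as np
for n in("scene","top"):
    p=snapshot(n); cv2.imwrite(f"pics/{n}0.png",p["pixels"][:,:,::-1]); print(n,p["fov_y"],p["cx"],p["cy"],np.round(p["R"],3).tolist(),np.round(p["t"],1).tolist())
    for l in("lid","box","bed","fence","stop","jig","offcut","sanding_block","glue","mug","screw_jar","screwdriver"):
        print(l,[(np.round(b["xy"]).tolist(),round(b["conf"],2),int(b["mask"].sum())) for b in regions_of(l,p)])
print(observe())
E
```

```text
pics
scene 56.20183370959164 280.21485357704285 206.85795515272326 [[-0.505, 0.863, -0.002], [0.592, 0.344, -0.729], [-0.628, -0.369, -0.685]] [224.8, -296.8, 1394.1]
lid [([451.0, 202.0], 0.59, 2700), ([371.0, 238.0], 0.55, 3955), ([202.0, 177.0], 0.46, 593)]
box [([362.0, 267.0], 0.68, 1113), ([202.0, 177.0], 0.29, 542)]
bed [([181.0, 172.0], 0.64, 3263)]
fence [([159.0, 178.0], 0.84, 769)]
stop [([203.0, 177.0], 0.8, 649)]
jig [([180.0, 177.0], 0.79, 3615)]
offcut [([254.0, 156.0], 0.77, 406)]
sanding_block [([141.0, 228.0], 0.86, 765)]
glue [([239.0, 262.0], 0.89, 1237)]
mug [([297.0, 309.0], 0.69, 2349), ([156.0, 178.0], 0.57, 757), ([350.0, 177.0], 0.49, 648), ([254.0, 155.0], 0.2, 405)]
screw_jar [([348.0, 176.0], 0.6, 681), ([178.0, 177.0], 0.59, 3497)]
screwdriver [([201.0, 243.0], 0.58, 319)]
top 46.34346979220098 273.89359609685005 204.07234419377713 [[0.011, -1.0, -0.001], [-0.995, -0.01, -0.1], [0.1, 0.002, -0.995]] [59.3, 522.2, 1300.0]
lid [([137.0, 304.0], 0.67, 3914), ([187.0, 202.0], 0.6, 4028)]
box [([220.0, 196.0], 0.63, 15)]
bed [([410.0, 207.0], 0.48, 6107)]
fen
[... 373 characters left out ...]
26.0], 0.56, 350)]
{'clock': 1.3, 'qpos': array([-1.05290789e+00,  3.58568535e-01,  1.18834200e-02,  1.57716264e-05,
       -1.22409982e+00, -2.88097454e-01]), 'qd': array([ 0.00076109,  0.00022214,  0.00061662, -0.00219735, -0.00034124,
        0.00075511]), 'tau': array([ 1.25643337e-04, -5.82990074e+01,  2.93655342e+01,  6.94142506e+00,
       -5.93852383e-04, -7.80753254e-06]), 'tcp_pos': array([ 153.71363901, -657.23503041,  245.31822224]), 'tool_rot': array([-3.14157752e+00, -1.09861479e-05, -2.91179631e+00]), 'wrist_force': array([ 0.75855554, -0.94793957,  0.75038567]), 'moment': array([ 0.02531809, -0.05458309, -0.08028446]), 'gripper_force': 0.0, 'gripper_width': 85.62924330447302}
```

View pics.

View pics/scene0.png

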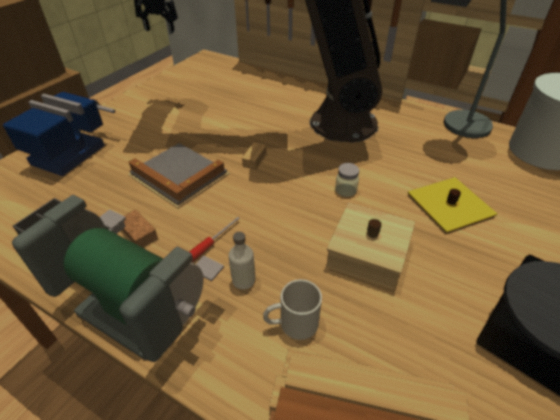

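View pics/top0.png

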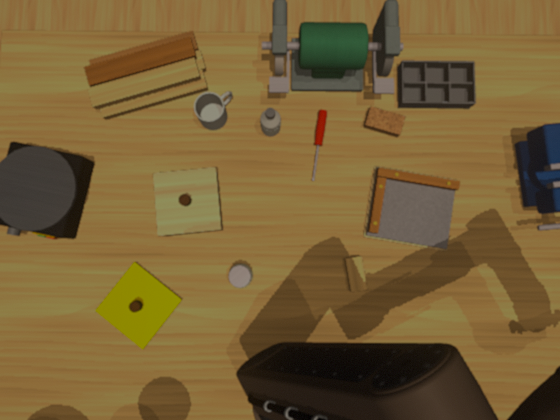

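```bash
cat > h.py <<'E'
from station import *
import cv2, numpy as np
def ray(p,uv):
    f=210/np.tan(np.radians(p["fov_y"])/2)
    R=np.array(p["R"]);C=-R.T@np.array(p["t"])
    d=R.T@np.array([(uv[0]-p["cx"])/f,(uv[1]-p["cy"])/f,1]); return C,d/np.linalg.norm(d)
def atz(p,uv,z):
    C,d=ray(p,uv); return C+d*(z-C[2])/d[2]
def tri(p,a,q,b):
    C1,d1=ray(p,a);C2,d2=ray(q,b)
    s=np.linalg.lstsq(np.stack([d1,-d2],1),C2-C1,rcond=None)[0]
    P,Q=C1+s[0]*d1,C2+s[1]*d2; return (P+Q)/2,np.linalg.norm(P-Q)
def proj(p,X):
    f=210/np.tan(np.radians(p["fov_y"])/2)
    c=np.array(p["R"])@np.array(X)+np.array(p["t"]); return c[:2]/c[2]*f+[p["cx"],p["cy"]]
def corners(m):
    c=max(cv2.findContours(m.astype(np.uint8),cv2.RETR_EXTERNAL,cv2.CHAIN_APPROX_NONE)[0],key=cv2.contourArea)
    for e in np.arange(.01,.15,.005):
        a=cv2.approxPolyDP(cv2.convexHull(c),e*cv2.arcLength(c,True),True)
        if len(a)<=4: return a[:,0]
E
python3 - <<'E'
from h import *
r=lambda a:np.round(a,1).tolist()
P={n:snapshot(n) for n in("scene","top")}
M={}
kn={"scene":(374,228),"top":(186,200)}
ce={}
for n,p in P.items():
    g=p["pixels"].max(2)
    u,v=kn[n]; w=12
    sub=(g[v-w:v+w,u-w:u+w]<110).astype(np.uint8)
    k,l,st,c=cv2.connectedComponentsWithStats(sub); i=1+st[1:,4].argmax()
    ce[n]=c[i]+[u-w,v-w]; print(n,"knob",r(ce[n]),st[i].tolist())
    for l in("lid","bed","fence","stop","jig","offcut","screw_jar"):
        R=regions_of(l,p)
        if l=="lid": R=sorted(R,key=lambda b:np.hypot(*(np.array(b["xy"])-kn[n])))
        if R: print(l,corners(R[0]["mask"]).tolist()); M[n,l]=R[0]["mask"]
    cv2.imwrite(f"pics/c_{n}.png",cv2.resize(p["pixels"][110:290,110:470,::-1] if n=="scene" else p["pixels"][150:260,140:470,::-1],None,fx=2.2,fy=2.2,interpolation=3))
print("cams",[r(ray(p,(0,0))[0]) for p in P.values()])
print(tri(P["scene"],ce["scene"],P["top"],ce["top"]))
for l in("fence","stop","offcut","screw_jar"):
    a=[np.argwhere(M[n,l]).mean(0)[::-1] for n in("scene","top")]; X,e=tri(P["scene"],a[0],P["top"],a[1]); print(l,r(X),r(e))
for c in corners(M["top","lid"]): print("lidc",r(atz(P["top"],c,70)))
for c in corners(M["top","bed"]): print("bedc",r(atz(P["top"],c,18)))
E
```

```text
scene knob [373.3, 228.6] [5, 3, 14, 21, 230]
lid [[348, 204], [413, 222], [400, 272], [327, 249]]
bed [[223, 162], [179, 203], [130, 164], [176, 144]]
fence [[129, 161], [148, 164], [184, 196], [159, 188]]
stop [[223, 162], [220, 173], [185, 192], [181, 184]]
offcut [[267, 146], [256, 166], [243, 164], [252, 143]]
screw_jar [[351, 162], [358, 185], [345, 195], [337, 176]]
top knob [184.9, 199.5] [5, 6, 13, 12, 127]
lid [[215, 168], [221, 228], [158, 235], [153, 174]]
bed [[218, 193], [220, 196], [219, 200], [218, 199]]
fence [[375, 173], [382, 168], [459, 185], [451, 191]]
stop [[379, 177], [385, 181], [374, 233], [368, 230]]
jig [[374, 166], [459, 181], [445, 251], [363, 236]]
offcut [[359, 257], [366, 287], [350, 291], [343, 262]]
screw_jar [[244, 264], [251, 280], [234, 287], [228, 274]]
cams [[1164.9, 423.1, 739.1], [389.2, 61.6, 1345.7]]
(array([524.82551472, 293.25007652,  89.67362731]), np.float64(1.7510755300954866))
fence [591.1, -325.0, 31.2] 3.9
stop [520.3, -209.5, 37.3] 0.8
offcut [336.8, -154.6, 18.5] 4.0
screw_jar [329.4, 152.0, 39.9] 0.5
lidc [610.9, 220.8, 70.0]
lidc [453.1, 201.6, 70.0]
lidc [433.2, 364.8, 70.0]
lidc [593.3, 383.5, 70.0]
bedc [551.1, 217.5, 18.0]
bedc [542.9, 211.9, 18.0]
bedc [531.9, 214.4, 18.0]
bedc [534.6, 217.1, 18.0]
```

View pics/c_top.png

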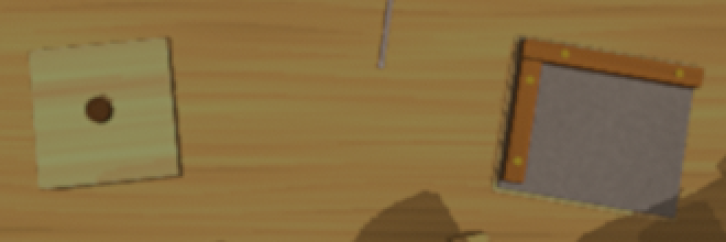

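View pics/c_scene.png

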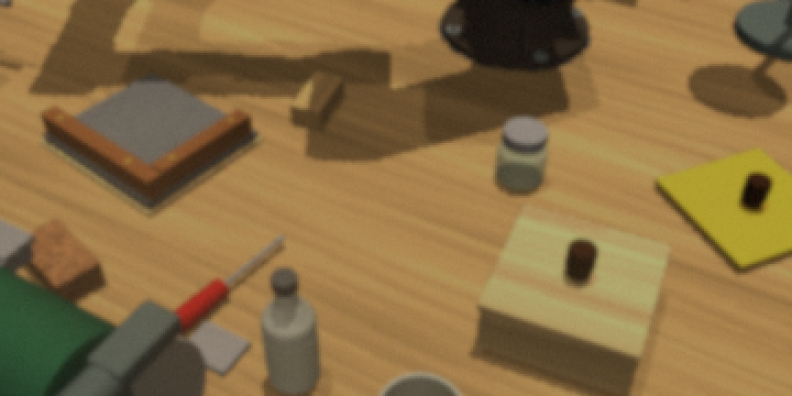

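The plywood lid on the box, knob at scene (374,228) / top (186,200), is the one I want. The yellow lid at scene (453,195) / top (137,304) is the look-alike. For the blank later, the offcut at scene (254,155) is the look-alike. The crop confirms pale plywood on the box. The triangulated knob is at z 90, against an expected 89.

```bash
cat >> h.py <<'E'
def rel(x,y,z,yaw=None):
    s=observe();rr=s["tool_rot"];w=rr[2];d=np.array([x,y,z])-s["tcp_pos"]
    t=0 if yaw is None else (w-yaw+np.pi/2)%np.pi-np.pi/2
    return np.round([d@[np.cos(w),np.sin(w),0],d@[np.sin(w),-np.cos(w),0],-d[2]],1).tolist(),round(t,3)
def cub(x0,x1,y0,y1,z0,z1): return np.array([[a,b,c] for a in(x0,x1) for b in(y0,y1) for c in(z0,z1)],float)
def render(p,pose,cubs,k=4):
    x,y,z,w=pose;R=np.array([[np.cos(w),-np.sin(w),0],[np.sin(w),np.cos(w),0],[0,0,1]])
    m=np.zeros((420*k,560*k),np.uint8)
    for c in cubs:
        q=np.array([proj(p,R@v+[x,y,z]) for v in c])
        h=cv2.convexHull(((q+.5)*k*16).astype(np.int32)); cv2.fillConvexPoly(m,h,1,shift=4)
    return cv2.resize(m.astype(np.float32),(560,420),interpolation=cv2.INTER_AREA)
E
python3 - <<'E'
from h import *
from scipy.optimize import minimize
P=[snapshot("scene"),snapshot("top")]
reg=[(slice(130,215),slice(120,235)),(slice(155,260),slice(355,470))]
obs=[]
for p,s in zip(P,reg):
    h=cv2.cvtColor(cv2.GaussianBlur(p["pixels"],(1,1),0),cv2.COLOR_RGB2HSV).astype(int)
    m=np.zeros((420,560),np.float32); mm=((h[...,0]<14)&(h[...,1]>130)&(h[...,2]>50)).astype(np.float32); m[s]=mm[s]; obs.append(m); print(m.sum())
cu=[cub(65,89,-110,110,18,48),cub(-85,65,85,109,18,48)]
def f(v,w=(1,1)): return sum(k*np.abs(render(p,v,cu)-m)[s].sum() for p,m,s,k in zip(P,obs,reg,w))
for w in((1,1),(0,1),(1,0)):
    z=minimize(f,[525,-310,0,-.17],args=(w,),method="Nelder-Mead",options=dict(initial_simplex=np.array([525,-310,0,-.17])+np.vstack([np.zeros(4),np.diag([15,15,10,.1])]),maxiter=300))
    print(w,np.round(z.x,3),z.fun)
    if w==(1,1): V=z.x
np.save("jig.npy",V)
o=[]
for p,m,s in zip(P,obs,reg):
    im=p["pixels"][:,:,::-1].copy(); r=(render(p,V,cu)>.5).astype(np.uint8)
    im=cv2.resize(im[s],None,fx=4,fy=4); im2=cv2.resize(r[s],None,fx=4,fy=4,interpolation=0)
    cv2.drawContours(im,cv2.findContours(im2,1,2)[0],-1,(0,255,0),1)
    o.append(cv2.resize(im,(395,395)))
cv2.imwrite("pics/fit.png",np.hstack(o))
print(rel(470,0,240)); print(rel(524,293,180))
E
```

```text
768.0
54.0
(1, 1) [ 5.15158e+02 -3.12439e+02 -1.59100e+00 -1.28000e-01] 2219.125
(0, 1) [ 354.204 -175.64  -109.934    1.242] 54.0
(1, 0) [ 5.19596e+02 -3.10603e+02  4.04000e+00 -1.95000e-01] 707.9375
([-457.7, 567.9, 5.3], 0)
([-577.0, 840.9, 65.3], 0)
```

View pics/fit.png

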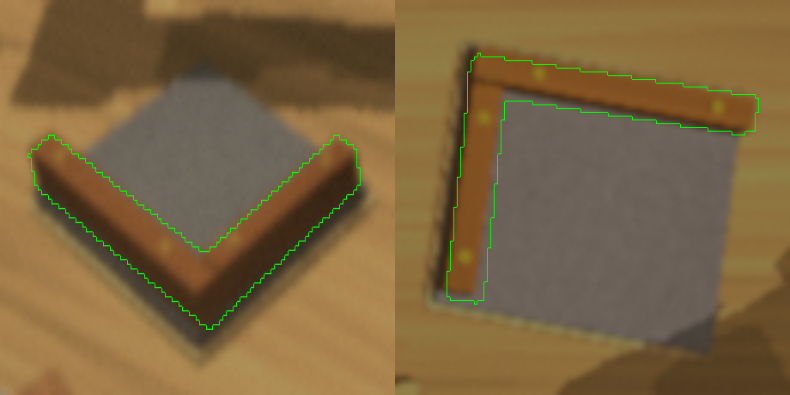

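The fit's outline is off in the top view, because the orange there blends with the bench. I'll refit on the grey bed instead.

```bash
cat > fitjig.py <<'E'
from h import *
from scipy.optimize import minimize
P=[snapshot("scene"),snapshot("top")]
reg=[(slice(130,215),slice(110,245)),(slice(155,265),slice(350,475))]
seed=[(180,170),(415,212)]
obs=[]
for p,s,c in zip(P,reg,seed):
    h=cv2.cvtColor(p["pixels"],cv2.COLOR_RGB2LAB).astype(int)
    m=((h[...,2]-128<10)&(h[...,0]>45)).astype(np.uint8); mm=np.zeros_like(m); mm[s]=m[s]
    mm=cv2.morphologyEx(mm,cv2.MORPH_OPEN,np.ones((3,3)))
    k,l=cv2.connectedComponents(mm); obs.append((l==l[c[1],c[0]]).astype(np.float32)); print(obs[-1].sum())
bed=[cub(-95,65,-110,85,18,18)]; occ=[cub(65,89,-110,110,18,48),cub(-85,65,85,109,18,48)]
rd=lambda p,v:np.clip(render(p,v,bed)-render(p,v,occ),0,1)
def f(v,w=(1,1)): return sum(k*np.abs(rd(p,v)-m)[s].sum() for p,m,s,k in zip(P,obs,reg,w))
x0=np.array([517,-311,1,-.17])
for w in((1,1),(0,1),(1,0)):
    z=minimize(f,x0,args=(w,),method="Nelder-Mead",options=dict(initial_simplex=x0+np.vstack([np.zeros(4),np.diag([15,15,10,.1])]),maxiter=300))
    print(w,np.round(z.x,3),z.fun)
    if w==(1,1): V=z.x
np.save("jig.npy",V)
o=[]
for p,m,s in zip(P,obs,reg):
    im=p["pixels"][:,:,::-1].copy(); im=cv2.resize(im[s],None,fx=4,fy=4)
    for r,c in((rd(p,V),(0,255,0)),(m,(255,0,255)),(render(p,V,occ),(255,255,0))):
        cv2.drawContours(im,cv2.findContours(cv2.resize((r>.5).astype(np.uint8)[s],None,fx=4,fy=4,interpolation=0),1,2)[0],-1,c,1)
    o.append(cv2.resize(im,(395,340)))
cv2.imwrite("pics/fit2.png",np.hstack(o))
E
python3 fitjig.py
```

```text
1298.0
4017.0
(1, 1) [ 5.20064e+02 -3.08057e+02  1.74000e+00 -1.61000e-01] 319.6875
(0, 1) [ 5.20467e+02 -3.08076e+02 -1.16700e+00 -1.63000e-01] 117.0625
(1, 0) [ 4.72392e+02 -3.62152e+02 -4.82520e+01 -1.72000e-01] 54.3125
```

View pics/fit2.png

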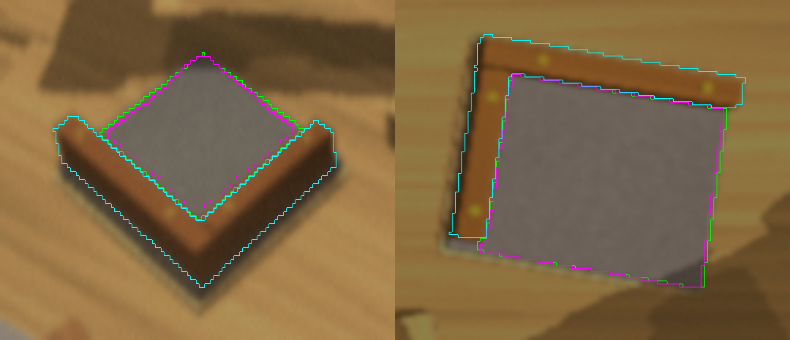

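Units first: shifts go in shares of 50 mm and turns go in shares of 180 degrees. So 49 mm is 0.98, -40 mm is -0.8.

Request:
inch_along([
  [[85, -0.8, 0.98, 0, 0], [85, -0.8, 0.98, 0, 0], [85, -0.8, 0.98, 0, 0], [85, -0.8, 0.98, 0, 0], [85, -0.8, 0.98, 0, 0], [85, -0.8, 0.98, 0, 0], [85, -0.8, 0.98, 0, 0], [85, -0.8, 0.98, 0, 0], [85, -0.8, 0.98, 0, 0], [85, -0.8, 0.98, 0, 0], [85, -0.8, 0.98, 0, 0], [85, -0.4, 0.6, 0, 0]],
])

```text
clock: 3.5
tcp_pos: [409.0, -126.9, 245.8]
tool_rot: [-3.141, 0.002, -2.91]
wrist_force: [0.7, -0.5, -0.1]
gripper_width: 85.1
gripper_force: 0.0
```

```bash
python3 -c "
from h import *
print(rel(524,293,150))"
```

```text
([-208.1, 382.4, 95.8], 0)
```

In the tool's units: 42 mm is 0.84, 40 mm is 0.8.

Request:
inch_along([
  [[85, -0.46, 0.84, 0, 0], [85, -0.46, 0.84, 0, 0], [85, -0.46, 0.84, 0, 0], [85, -0.46, 0.84, 0, 0], [85, -0.46, 0.84, 0, 0], [85, -0.46, 0.84, 0.16, 0], [85, -0.46, 0.84, 0.2, 0], [85, -0.46, 0.84, 0.3, 0], [85, -0.44, 0.8, 0.4, 0], [85, 0, 0, 0.4, 0], [85, 0, 0, 0, 0]],
])

```text
clock: 4.6
tcp_pos: [521.3, 283.5, 168.9]
tool_rot: [-3.139, -0.005, -2.911]
wrist_force: [-1.1, -0.6, -0.2]
gripper_width: 85.3
gripper_force: 0.0
```

```bash
python3 -c "
from h import *
print(rel(524,293,91))"
```

```text
([-4.8, 8.7, 77.9], 0)
```

In the tool's units: 25 mm is 0.5, 20 mm is 0.4.

Request:
inch_along([
  [[85, -0.1, 0.18, 0.4, 0], [85, 0, 0, 0.5, 0], [85, 0, 0, 0.5, 0], [85, 0, 0, 0.16, 0], [85, 0, 0, 0, 0], [20, 0, 0, 0, 0], [20, 0, 0, 0, 0], [20, 0, 0, 0, 0], [20, 0, 0, 0, 0], [20, 0, 0, 0, 0]],
], force=60)

```text
clock: 5.6
tcp_pos: [526.1, 293.6, 95.5]
tool_rot: [3.141, 0.001, -2.911]
wrist_force: [-1.0, -1.8, 6.4]
gripper_width: 28.0
gripper_force: 59.4
```

In the tool's units: -20 mm is -0.4, -15 mm is -0.3.

Request:
inch_along([
  [[20, 0, 0, -0.16, 0], [20, 0, 0, -0.3, 0], [20, 0, 0, -0.4, 0], [20, 0, 0, -0.4, 0], [20, 0, 0, -0.14, 0], [20, 0, 0, 0, 0]],
])

```text
clock: 6.2
tcp_pos: [526.0, 293.8, 165.4]
tool_rot: [3.14, 0.002, -2.912]
wrist_force: [-0.1, -0.3, -2.3]
gripper_width: 28.3
gripper_force: 59.5
```

```bash
python3 -c "
from h import *
print(rel(490,55,160,-3.14159))"
```

```text
([89.4, -224.3, 5.4], np.float64(0.23))
```

In the tool's units: -36 mm is -0.72, -30 mm is -0.6.

Request:
inch_along([
  [[20, 0.12, -0.3, 0, 0], [20, 0.24, -0.6, 0, 0], [20, 0.28, -0.72, 0, 0], [20, 0.28, -0.72, 0, 0], [20, 0.28, -0.72, 0, 0], [20, 0.28, -0.72, 0.1, 0], [20, 0.2, -0.5, 0.3, 0], [20, 0.1, -0.2, 0.5, 0], [20, 0, 0, 0.6, 0], [20, 0, 0, 0.4, 0], [20, 0, 0, 0, 0]],
])

```text
clock: 7.3
tcp_pos: [487.0, 53.1, 66.1]
tool_rot: [-3.14, -0.007, -2.913]
wrist_force: [-0.8, 0.2, -2.3]
gripper_width: 27.7
gripper_force: 59.6
```

```bash
python3 -c "
from h import *
print(rel(490,55,39.5))"
```

```text
([-3.3, 1.2, 26.6], 0)
```

In the tool's units: 12 mm is 0.24, 8 mm is 0.16.

Request:
inch_along([
  [[20, 0, 0, 0.24, 0], [20, 0, 0, 0.16, 0], [20, 0, 0, 0.1, 0], [20, 0, 0, 0.04, 0], [20, 0, 0, 0, 0], [20, 0, 0, 0, 0]],
])

```text
clock: 7.9
tcp_pos: [490.3, 55.1, 42.7]
tool_rot: [3.141, 0.001, -2.912]
wrist_force: [0.6, -0.6, -2.6]
gripper_width: 28.1
gripper_force: 59.7
```

In the tool's units: 2 mm is 0.04, 1 mm is 0.02.

Request:
inch_along([
  [[20, 0, 0, 0.04, 0], [20, 0, 0, 0.02, 0], [20, 0, 0, 0, 0], [20, 0, 0, 0, 0]],
])

```text
clock: 8.3
tcp_pos: [490.2, 55.1, 39.5]
tool_rot: [3.141, 0.0, -2.912]
wrist_force: [-1.0, 1.4, -0.2]
gripper_width: 28.4
gripper_force: 60.1
```

Contact: the lid's weight has come off the wrist. I'll release, rise, and clear the view.

In the tool's units: -45 mm is -0.9, -40 mm is -0.8.

Request:
inch_along([
  [[85, 0, 0, 0, 0], [85, 0, 0, 0, 0], [85, 0, 0, 0, 0], [85, 0, 0, 0, 0], [85, 0, 0, -0.5, 0], [85, 0, 0, -0.8, 0], [85, 0, 0, -0.9, 0], [85, 0.2, -0.8, -0.8, 0], [85, 0.2, -0.9, 0, 0], [85, 0.2, -0.9, 0, 0], [85, 0, 0, 0, 0]],
])

```text
clock: 9.4
tcp_pos: [489.9, -76.9, 184.4]
tool_rot: [-3.141, 0.0, -2.916]
wrist_force: [0.0, 0.2, -0.7]
gripper_width: 84.9
gripper_force: 0.0
```

```bash
python3 - <<'E'
from h import *
r=lambda a:np.round(a,1).tolist()
P={n:snapshot(n) for n in("scene","top")}
for n,p in P.items():
    for l in("blank","box","lid"):
        for b in regions_of(l,p): print(n,l,r(b["xy"]),round(b["conf"],2),b["mask"].sum(),corners(b["mask"]).tolist())
np.save("P2.npy",P,allow_pickle=True)
a=P["scene"]["pixels"][180:310,300:440,::-1];b=P["top"]["pixels"][150:250,140:300,::-1]
cv2.imwrite("pics/box.png",np.hstack([cv2.resize(a,(390,360),interpolation=3),cv2.resize(b,(400,360),interpolation=3)]))
E
```

```text
scene blank [179.0, 170.7] 0.62 3298 [[226, 172], [176, 203], [129, 161], [179, 143]]
scene blank [370.0, 250.5] 0.6 1046 [[350, 234], [393, 241], [392, 261], [349, 253]]
scene blank [139.2, 228.0] 0.3 811 [[133, 210], [156, 239], [141, 245], [124, 231]]
scene box [371.5, 236.8] 0.83 3710 [[349, 205], [412, 224], [393, 288], [327, 265]]
scene lid [287.7, 210.8] 0.8 2831 [[274, 181], [329, 197], [307, 238], [249, 218]]
scene lid [451.8, 202.0] 0.6 2769 [[408, 191], [455, 177], [496, 214], [446, 231]]
scene lid [179.0, 171.7] 0.4 3330 [[223, 163], [175, 203], [129, 162], [180, 143]]
top blank [185.2, 201.7] 0.86 674 [[206, 190], [196, 210], [169, 214], [167, 199]]
top box [178.8, 193.8] 0.75 2461 [[215, 171], [199, 232], [161, 235], [155, 177]]
top box [183.4, 202.3] 0.57 609 [[207, 192], [194, 210], [169, 213], [167, 200]]
top box [386.8, 120.9] 0.54 842 [[368, 109], [402, 116], [398, 136], [364, 128]]
top lid [136.5, 305.5] 0.96 3963 [[134, 262], [181, 298], [143, 348], [95, 311]]
top lid [297.1, 241.2] 0.65 256 [[309, 236], [306, 246], [280, 246]]
```

View pics/box.png

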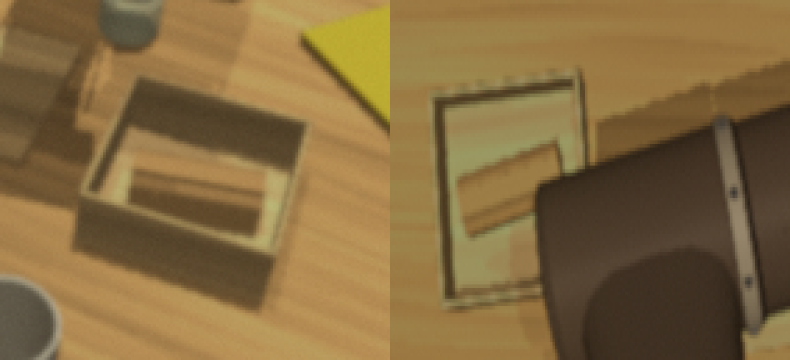

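The bevelled blank lies in the box at scene (370,250) and about top (186,202). The forearm hides part of it, so I'll shift the arm and fit the blank's pose.

In the tool's units: -48 mm is -0.96, 10 mm is 0.2.

Request:
inch_along([
  [[85, 0.2, -0.96, 0, 0], [85, 0.2, -0.96, 0, 0], [85, 0.2, -0.96, 0, 0], [85, 0.2, -0.96, 0, 0], [85, 0, 0, 0, 0]],
])

```text
clock: 10.3
tcp_pos: [495.3, -273.0, 183.5]
tool_rot: [-3.141, -0.001, -2.915]
wrist_force: [-0.6, 0.1, 0.4]
gripper_width: 84.7
gripper_force: 0.0
```

```bash
cat > look2.py <<'E'
from h import *
r=lambda a:np.round(a,1).tolist()
P={n:snapshot(n) for n in("scene","top")}
M={}
for n,p in P.items():
    for l in("blank",):
        for b in regions_of(l,p):
            print(n,l,r(b["xy"]),round(b["conf"],2),b["mask"].sum(),corners(b["mask"]).tolist())
np.save("P2.npy",P,allow_pickle=True)
a=P["scene"]["pixels"][195:295,310:430,::-1];b=P["top"]["pixels"][155:245,140:240,::-1]
cv2.imwrite("pics/box2.png",np.hstack([cv2.resize(a,(390,325),interpolation=3),cv2.resize(b,(400,325),interpolation=3)]))
E
python3 look2.py
```

```text
scene blank [371.7, 248.1] 0.74 1081 [[349, 235], [393, 241], [392, 262], [346, 253]]
top blank [184.7, 201.7] 0.82 737 [[207, 192], [208, 206], [169, 213], [168, 200]]
top blank [187.3, 192.5] 0.29 3109 [[215, 171], [221, 229], [162, 235], [155, 178]]
```

View pics/box2.png

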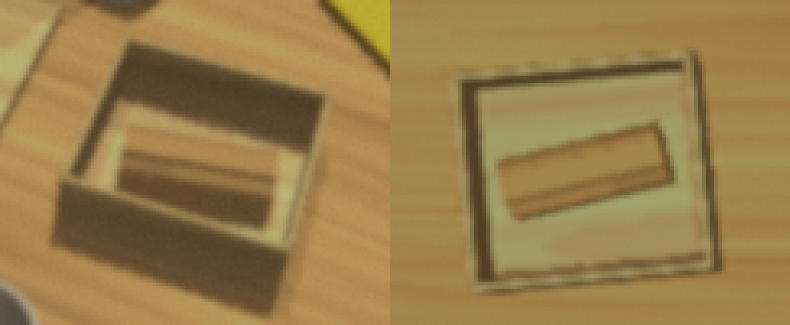

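```bash
cat > fitblank.py <<'E'
from h import *
from scipy.optimize import minimize
def fit(x0,near,names=("scene","top"),view=None):
    P=[snapshot(n) for n in names]
    hull=[np.array([[a,b,c] for b in(-55,55) for a,c in((-22,0),(22,0),(-22,28),(22,28),(-10,40),(10,40))],float)]
    obs=[]
    for n,p in zip(names,P):
        R=[b for b in regions_of("blank",p) if np.hypot(*(np.array(b["xy"])-proj(p,near)))<25 and b["mask"].sum()<1800]
        obs.append(R[0]["mask"].astype(np.float32) if R else None)
        if not R: print("miss",n)
    x0=np.array(x0,float)
    f=lambda v,w:sum(k*np.abs(render(p,v,hull)-m).sum() for p,m,k in zip(P,obs,w) if m is not None and k)
    for w in((1,1),(0,1)):
        if w==(0,1): g=lambda v:f([v[0],v[1],x0[2],v[2]],w); s=x0[[0,1,3]]; d=np.diag([12,12,.15])
        else: g=lambda v:f(v,w); s=x0; d=np.diag([12,12,8,.15])
        z=minimize(g,s,method="Nelder-Mead",options=dict(initial_simplex=s+np.vstack([np.zeros(len(s)),d])))
        print(w,np.round(z.x,3),round(z.fun,1))
        if len(z.x)==4: V=z.x
    if view:
        o=[]
        for p in P:
            u,v=proj(p,near).astype(int); sl=(slice(max(v-45,0),v+45),slice(u-50,u+50))
            im=cv2.resize(p["pixels"][sl][:,:,::-1].copy(),None,fx=4,fy=4,interpolation=3)
            cv2.drawContours(im,cv2.findContours(cv2.resize((render(p,V,hull)>.5).astype(np.uint8)[sl],None,fx=4,fy=4,interpolation=0),1,2)[0],-1,(0,255,0),1); o.append(im[:360,:395])
        cv2.imwrite(view,np.hstack(o))
    return V
if __name__=="__main__": fit([523,290,5,.25],[523,290,25])
E
python3 fitblank.py; python3 -c "
from h import *
P=np.load('P2.npy',allow_pickle=True).item()['top']
for u,v in((167,199.5),(207,189.5)): print(atz(P,(u,v),33))
for u,v in((173,216),(210,206)): print(atz(P,(u,v),5))
"
```

```text
(1, 1) [5.24868e+02 2.95280e+02 1.12410e+01 2.52000e-01] 134.9
(0, 1) [5.25166e+02 2.97649e+02 2.72000e-01] 51.8
[530.18250729 352.66828918  33.        ]
[558.44258237 245.62309656  33.        ]
[487.8893874 340.9574707   5.       ]
[516.48026975 240.20269333   5.        ]
```

In the tool's units: -0.146 rad / 3.1416 = -0.0465.

Request:
inch_along([
  [[85, 0, 0, 0, -0.0465], [85, 0, 0, 0, -0.0465], [85, 0, 0, 0, -0.0465], [85, 0, 0, 0, -0.0465], [85, 0, 0, 0, -0.0465], [85, 0, 0, 0, -0.0465], [85, 0, 0, 0, -0.0465], [85, 0, 0, 0, -0.0465], [85, 0, 0, 0, -0.0465], [85, 0, 0, 0, -0.0465], [85, 0, 0, 0, -0.0465], [85, 0, 0, 0, 0]],
])

```text
clock: 11.9
tcp_pos: [495.6, -268.3, 184.4]
tool_rot: [-3.141, -0.0, -1.302]
wrist_force: [0.2, -0.4, -0.2]
gripper_width: 84.9
gripper_force: 0.0
```

```bash
python3 -c "
from h import *
print(rel(524.5,296,120,-1.309))"
```

```text
([-536.4, -177.6, 64.4], np.float64(0.007))
```

In the tool's units: -47 mm is -0.94, -37 mm is -0.74.

Request:
inch_along([
  [[85, -0.6, -0.2, 0, 0], [85, -0.94, -0.312, 0, 0], [85, -0.94, -0.312, 0, 0], [85, -0.94, -0.312, 0, 0], [85, -0.94, -0.312, 0, 0], [85, -0.94, -0.312, 0, 0], [85, -0.94, -0.312, 0, 0], [85, -0.94, -0.312, 0, 0], [85, -0.94, -0.312, 0, 0], [85, -0.94, -0.312, 0, 0], [85, -0.94, -0.312, 0, 0], [85, -0.74, -0.232, 0, 0]],
])

```text
clock: 13.1
tcp_pos: [525.6, 299.0, 184.4]
tool_rot: [-3.141, 0.0, -1.309]
wrist_force: [0.6, -0.8, 0.5]
gripper_width: 85.0
gripper_force: 0.0
```

Request:
inch_along([
  [[85, 0, 0, 0.6, 0], [85, 0, 0, 0.6, 0], [85, 0, 0, 0, 0]],
])

```text
clock: 13.4
tcp_pos: [523.5, 294.7, 120.2]
tool_rot: [3.135, -0.003, -1.309]
wrist_force: [0.3, -0.9, -0.0]
gripper_width: 85.1
gripper_force: 0.0
```

```bash
python3 -c "
from h import *
print(rel(524.5,296,20,-1.309))"
```

```text
([-1.0, -1.3, 100.2], np.float64(-0.0))
```

In the tool's units: 30 mm is 0.6, 25 mm is 0.5.

Request:
inch_along([
  [[85, 0, 0, 0.6, 0], [85, 0, 0, 0.6, 0], [85, 0, 0, 0.5, 0], [85, 0, 0, 0.2, 0], [85, 0, 0, 0, 0], [85, 0, 0, 0, 0]],
])

```text
clock: 14.0
tcp_pos: [526.9, 296.3, 30.7]
tool_rot: [-3.14, 0.001, -1.306]
wrist_force: [-0.2, 0.0, 1.3]
gripper_width: 84.6
gripper_force: 0.0
```

```bash
python3 -c "
from h import *
print(rel(524.5,296,20,-1.309))"
```

```text
([-0.3, 2.4, 10.7], np.float64(0.003))
```

In the tool's units: 6 mm is 0.12, 4 mm is 0.08.

Request:
inch_along([
  [[85, 0, 0.04, 0.12, 0], [85, 0, 0, 0.08, 0], [85, 0, 0, 0, 0], [30, 0, 0, 0, 0], [30, 0, 0, 0, 0], [30, 0, 0, 0, 0], [30, 0, 0, 0, 0], [30, 0, 0, 0, 0]],
], force=60)

```text
clock: 14.8
tcp_pos: [524.5, 295.4, 19.6]
tool_rot: [-3.141, 0.0, -1.306]
wrist_force: [-0.3, 0.5, 3.2]
gripper_width: 43.4
gripper_force: 61.9
```

In the tool's units: -30 mm is -0.6, -20 mm is -0.4.

Request:
inch_along([
  [[30, 0, 0, -0.2, 0], [30, 0, 0, -0.4, 0], [30, 0, 0, -0.6, 0], [30, 0, 0, -0.6, 0], [30, 0, 0, -0.4, 0], [30, 0, 0, 0, 0]],
])

```text
clock: 15.4
tcp_pos: [525.4, 296.2, 133.0]
tool_rot: [-3.137, 0.003, -1.305]
wrist_force: [0.3, -0.9, -0.6]
gripper_width: 42.9
gripper_force: 61.4
```

```bash
python3 - <<'E'
from h import *
V=np.load("jig.npy");V=np.array([520.2,-308.1,0,-.162]);np.save("jig.npy",V)
c,s=np.cos(V[3]),np.sin(V[3])
def W(x,y): return [V[0]+c*x-s*y,V[1]+s*x+c*y]
# blank laid 14 mm off fence and ~20 off stop
print(W(65-22-14,85-55-20)); x,y=W(65-22-14,85-55-20); print(rel(x,y,120,-1.571-.162))
E
```

```text
[np.float64(550.4332169211904), np.float64(-302.9084111684141)]
([584.7, 133.0, 13.0], np.float64(0.428))
```

```bash
cat >> h.py <<'E'
def jrel(x,y,z,yaw=None):
    "target given in bed xy, world z, yaw relative to bed"
    V=np.load("jig.npy");c,s=np.cos(V[3]),np.sin(V[3])
    return rel(V[0]+c*x-s*y,V[1]+s*x+c*y,z,None if yaw is None else yaw+V[3])
def jpos():
    V=np.load("jig.npy");c,s=np.cos(V[3]),np.sin(V[3]);d=observe()["tcp_pos"]-[V[0],V[1],0]
    return np.round([c*d[0]+s*d[1],-s*d[0]+c*d[1],d[2],observe()["tool_rot"][2]-V[3]],2)
E
```

Request:
inch_along([
  [[30, 0.5, 0.12, 0, 0], [30, 0.92, 0.2, 0, 0], [30, 0.96, 0.22, 0, 0], [30, 0.96, 0.22, 0, 0], [30, 0.96, 0.22, 0, 0], [30, 0.96, 0.22, 0, 0], [30, 0.96, 0.22, 0, 0], [30, 0.96, 0.22, 0, 0], [30, 0.96, 0.22, 0, 0], [30, 0.96, 0.22, 0, 0], [30, 0.96, 0.22, 0, 0], [30, 0.92, 0.2, 0, 0]],
])

```text
clock: 16.6
tcp_pos: [546.3, -269.4, 128.4]
tool_rot: [3.14, 0.001, -1.306]
wrist_force: [1.5, 0.2, -0.6]
gripper_width: 43.5
gripper_force: 61.4
```

Request:
inch_along([
  [[30, 0.3, 0.06, 0, 0.0318], [30, 0, 0, 0, 0.0446], [30, 0, 0, 0, 0.0446], [30, 0, 0, 0, 0.0153], [30, 0, 0, 0, 0]],
])

```text
clock: 17.1
tcp_pos: [547.5, -282.6, 128.2]
tool_rot: [3.14, 0.0, -1.735]
wrist_force: [0.4, -0.6, -1.0]
gripper_width: 42.8
gripper_force: 61.5
```

```bash
python3 -c "
from h import *
print(jrel(8,5,40,-np.pi/2),jpos())"
```

```text
([24.6, 14.8, 88.2], np.float64(-0.002)) [ 22.87  29.53 128.22  -1.57]
```

Request:
inch_along([
  [[30, 0.24, 0.16, 0, 0], [30, 0.24, 0.14, 0.2, 0], [30, 0, 0, 0.5, 0], [30, 0, 0, 0.5, 0], [30, 0, 0, 0.36, 0], [30, 0, 0, 0.14, 0], [30, 0, 0, 0, 0]],
])

```text
clock: 17.8
tcp_pos: [528.3, -304.2, 42.8]
tool_rot: [3.139, 0.0, -1.734]
wrist_force: [1.0, -0.5, -0.5]
gripper_width: 43.0
gripper_force: 61.4
```

```bash
python3 -c "
from h import *
print(jrel(8,5,32.6,-np.pi/2),jpos())"
```

```text
([0.1, -0.7, 10.2], np.float64(-0.001)) [ 7.33  5.12 42.78 -1.57]
```

In the tool's units: 5 mm is 0.1, 3 mm is 0.06.

Request:
inch_along([
  [[30, 0, 0, 0.1, 0], [30, 0, 0, 0.06, 0], [30, 0, 0, 0.03, 0], [30, 0, 0, 0, 0], [30, 0, 0, 0, 0]],
])

```text
clock: 18.3
tcp_pos: [529.8, -304.0, 35.0]
tool_rot: [-3.141, -0.0, -1.734]
wrist_force: [-0.2, -0.4, -0.8]
gripper_width: 43.3
gripper_force: 61.4
```

```bash
python3 -c "
from h import *
print(jpos())"
```

```text
[ 8.85  5.62 35.03 -1.57]
```

In the tool's units: 1.5 mm is 0.03, 1 mm is 0.02.

Request:
inch_along([
  [[30, 0, 0, 0.03, 0], [30, 0, 0, 0.02, 0], [30, 0, 0, 0, 0], [30, 0, 0, 0, 0]],
])

```text
clock: 18.7
tcp_pos: [529.8, -304.0, 32.6]
tool_rot: [-3.141, -0.0, -1.734]
wrist_force: [-1.2, 1.9, 4.8]
gripper_width: 43.1
gripper_force: 61.8
```

```bash
python3 -c "
from h import *
print(jpos())"
```

```text
[ 8.82  5.59 32.56 -1.57]
```

In the tool's units: -40 mm is -0.8, -30 mm is -0.6.

Request:
inch_along([
  [[60, 0, 0, 0, 0], [60, 0, 0, 0, 0], [60, 0, 0, 0, 0], [60, 0, 0, -0.3, 0], [60, 0, 0, -0.6, 0], [60, 0, 0, -0.8, 0], [0, 0, 0, 0, 0]],
], force=40)

```text
clock: 19.4
tcp_pos: [532.8, -305.2, 122.7]
tool_rot: [-3.133, -0.002, -1.733]
wrist_force: [-0.1, 0.6, 1.1]
gripper_width: 46.8
gripper_force: 0.0
```

```bash
python3 - <<'E'
from h import *
print(jpos())
V=np.load("jig.npy")
print(jrel(-60,6,80,-np.pi/2))
E
```

```text
[ 11.94   4.91 122.72  -1.57]
([-1.1, 71.9, 42.7], np.float64(0.0))
```

In the tool's units: 30 mm is 0.6, 25 mm is 0.5.

Request:
inch_along([
  [[0, 0, 0.4, 0, 0], [0, 0, 0.5, 0, 0], [0, 0, 0.4, 0.2, 0], [0, 0, 0, 0.6, 0], [0, 0, 0, 0.6, 0], [0, 0, 0, 0.24, 0], [0, 0, 0, 0, 0], [0, 0, 0, 0, 0]],
], force=60)

```text
clock: 20.2
tcp_pos: [466.0, -293.6, 35.5]
tool_rot: [-3.141, -0.0, -1.734]
wrist_force: [-0.4, 0.7, 0.1]
gripper_width: 0.1
gripper_force: 0.0
```

```bash
python3 -c "
from h import *
print(jpos(),jrel(-50,6,36))
fit=__import__('fitblank').fit
V=np.load('jig.npy');fit([529.5,-304,18,-.162],[529.5,-304,38],view='pics/laid.png')"
```

```text
[-55.88   5.56  35.52  -1.57] ([-0.4, -5.9, -0.5], 0)
miss top
(1, 1) [ 5.27455e+02 -3.07993e+02  2.11570e+01 -1.49000e-01] 58.5
(0, 1) [ 5.295e+02 -3.040e+02 -1.620e-01] 0.0
```

View pics/laid.png

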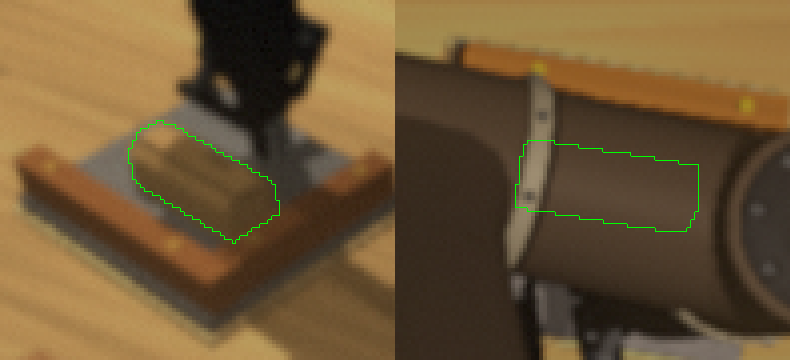

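The blank lies flat on the bed, beside the closed fingers. Next I push it to the fence.

In the tool's units: -15 mm is -0.3, -10 mm is -0.2.

Request:
inch_along([
  [[0, 0, -0.3, 0, 0], [0, 0, -0.2, 0, 0], [0, 0, -0.1, 0, 0], [0, 0, -0.1, 0, 0], [0, 0, -0.1, 0, 0], [0, 0, -0.1, 0, 0], [0, 0, -0.1, 0, 0], [0, 0, -0.06, 0, 0], [0, 0, 0, 0, 0], [0, 0, 0, 0, 0]],
])

```text
clock: 21.4
tcp_pos: [517.8, -302.0, 35.1]
tool_rot: [3.142, 0.0, -1.734]
wrist_force: [-0.7, 0.6, -0.5]
gripper_width: -0.2
gripper_force: 0.0
```

```bash
python3 -c "
from h import *
print(jpos())"
```

```text
[-3.38  5.63 35.11 -1.57]
```

In the tool's units: -3 mm is -0.06, -2 mm is -0.04.

Request:
inch_along([
  [[0, 0, -0.06, 0, 0], [0, 0, -0.04, 0, 0], [0, 0, -0.04, 0, 0], [0, 0, 0, 0, 0]],
])

```text
clock: 21.8
tcp_pos: [525.0, -303.2, 35.2]
tool_rot: [-3.141, -0.0, -1.734]
wrist_force: [-1.2, 0.4, 0.2]
gripper_width: 0.2
gripper_force: 0.0
```

Request:
inch_along([
  [[0, 0, -0.04, 0, 0], [0, 0, 0, 0, 0]],
])

```text
clock: 22.0
tcp_pos: [526.6, -303.5, 35.1]
tool_rot: [3.141, 0.0, -1.734]
wrist_force: [-0.1, -0.7, 0.4]
gripper_width: -0.3
gripper_force: 0.4
```

Request:
inch_along([
  [[0, 0, -0.04, 0, 0], [0, 0, 0, 0, 0]],
])

```text
clock: 22.2
tcp_pos: [526.7, -303.5, 34.8]
tool_rot: [3.138, 0.0, -1.734]
wrist_force: [-5.4, 1.4, 3.7]
gripper_width: -0.3
gripper_force: 3.1
```

```bash
python3 -c "
from h import *
print(jpos())"
```

```text
[ 5.71  5.57 34.84 -1.57]
```

Request:
inch_along([
  [[0, 0, -0.02, 0, 0], [0, 0, 0, 0, 0], [0, 0, 0.24, 0, 0], [0, 0, 0, -0.6, 0], [0, 0, 0, -0.5, 0], [0, 0.7, -0.3, 0, 0], [0, 0.8, -0.34, 0, 0], [0, 0.5, -0.22, 0.4, 0], [0, 0, 0, 0.5, 0], [0, 0, 0, 0.18, 0], [0, 0, 0, 0, 0]],
])

```text
clock: 23.3
tcp_pos: [542.7, -407.0, 34.6]
tool_rot: [3.139, 0.001, -1.734]
wrist_force: [-0.6, -0.1, -0.4]
gripper_width: -0.0
gripper_force: 0.0
```

```bash
python3 -c "
from h import *
print(jpos())"
```

```text
[ 38.2  -94.    34.57  -1.57]
```

In the tool's units: -10 mm is -0.2, -8 mm is -0.16.

Request:
inch_along([
  [[0, -0.2, -0.15, 0, 0], [0, -0.2, 0, 0, 0], [0, -0.16, 0, 0, 0], [0, -0.1, 0, 0, 0], [0, -0.1, 0, 0, 0], [0, -0.1, 0, 0, 0], [0, -0.1, 0, 0, 0], [0, -0.08, 0, 0, 0], [0, 0, 0, 0, 0], [0, 0, 0, 0, 0]],
])

```text
clock: 24.3
tcp_pos: [559.8, -357.5, 36.0]
tool_rot: [3.141, 0.0, -1.734]
wrist_force: [-0.4, -0.1, 0.2]
gripper_width: -0.2
gripper_force: 0.0
```

```bash
python3 -c "
from h import *
print(jpos())"
```

```text
[ 47.05 -42.36  36.05  -1.57]
```

In the tool's units: -3 mm is -0.06, -1 mm is -0.02.

Request:
inch_along([
  [[0, -0.06, 0, 0, 0], [0, -0.02, 0, 0, 0], [0, 0, 0, 0, 0]],
])

```text
clock: 24.6
tcp_pos: [560.4, -353.5, 36.1]
tool_rot: [3.141, 0.0, -1.734]
wrist_force: [-0.6, -0.0, -0.3]
gripper_width: -0.2
gripper_force: 0.0
```

Request:
inch_along([
  [[0, -0.03, 0, 0, 0], [0, 0, 0, 0, 0]],
])

```text
clock: 24.8
tcp_pos: [560.5, -352.6, 36.2]
tool_rot: [3.141, -0.001, -1.734]
wrist_force: [-1.4, -3.8, -1.3]
gripper_width: -0.1
gripper_force: 2.0
```

Request:
inch_along([
  [[0, -0.03, 0, 0, 0], [0, 0, 0, 0, 0]],
])

```text
clock: 25.0
tcp_pos: [560.6, -352.5, 36.5]
tool_rot: [3.142, -0.002, -1.734]
wrist_force: [-2.0, -11.1, -1.8]
gripper_width: -0.1
gripper_force: 5.8
```

```bash
python3 -c "
from h import *
print(jpos())"
```

```text
[ 47.02 -37.34  36.5   -1.57]
```

Units first: shifts go in shares of 50 mm and turns go in shares of 180 degrees. So -35 mm is -0.7, -30 mm is -0.6.

Request:
inch_along([
  [[0, 0.16, 0, 0, 0], [0, 0, 0, -0.6, 0], [0, 0, 0, -0.5, 0], [0, -0.7, 0.7, 0, 0], [0, -0.7, 0.7, 0, 0], [0, -0.16, 0.1, 0, 0], [0, 0, 0, 0.5, 0], [0, 0, 0, 0.56, 0], [0, 0, 0, 0, 0]],
])

```text
clock: 25.9
tcp_pos: [496.1, -268.6, 35.4]
tool_rot: [3.136, 0.001, -1.734]
wrist_force: [-1.3, -0.4, 0.5]
gripper_width: -0.2
gripper_force: 0.0
```

```bash
python3 - <<'E'
from h import *
print(jpos(),jrel(-5,30,36))
from fitblank import fit
V=fit([555,-290,18,-.162],[560,-286,38],view='pics/home.png')
J=np.load("jig.npy");c,s=np.cos(J[3]),np.sin(J[3]);d=V[:2]-J[:2];print("bed",c*d[0]+s*d[1],-s*d[0]+c*d[1],V[3]-J[3])
E
```

```text
[-30.11  35.06  35.38  -1.57] ([5.0, -25.1, -0.6], 0)
miss top
(1, 1) [ 5.54091e+02 -2.99036e+02  2.67030e+01 -2.62000e-01] 242.9
(0, 1) [ 5.55e+02 -2.90e+02 -1.62e-01] 0.0
bed 31.985041585282517 14.411412767821538 -0.09975194705024995
```

View pics/home.png

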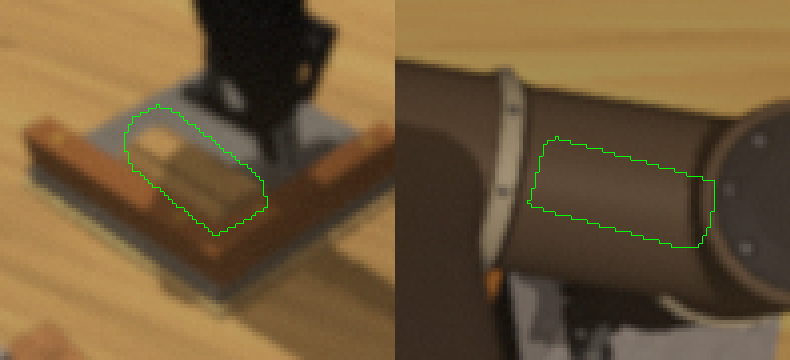

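The mask is broken here because the fence hides part of the blank, but the picture shows it lying in the corner. I'll square it against the fence by feel.

In the tool's units: -12 mm is -0.24, -10 mm is -0.2.

Request:
inch_along([
  [[0, 0.1, -0.24, 0, 0], [0, 0, -0.2, 0, 0], [0, 0, -0.14, 0, 0], [0, 0, -0.08, 0, 0], [0, 0, -0.04, 0, 0], [0, 0, 0, 0, 0]],
])

```text
clock: 26.7
tcp_pos: [530.6, -279.8, 37.7]
tool_rot: [3.139, 0.0, -1.734]
wrist_force: [-5.3, 0.1, 1.5]
gripper_width: -0.0
gripper_force: 2.2
```

Request:
inch_along([
  [[0, 0, -0.04, 0, 0], [0, 0, 0, 0, 0]],
])

```text
clock: 26.9
tcp_pos: [530.7, -279.9, 37.4]
tool_rot: [3.135, 0.0, -1.735]
wrist_force: [-9.6, 1.4, 6.0]
gripper_width: -0.0
gripper_force: 4.9
```

```bash
python3 -c "
from h import *
print(jpos())"
```

```text
[ 5.8  29.55 37.44 -1.57]
```

In the tool's units: -20 mm is -0.4, -18 mm is -0.36.

Request:
inch_along([
  [[0, 0, 0.16, 0, 0], [0, 0, 0, -0.4, 0], [0, 0, 0, -0.36, 0], [0, 0, 0, 0, 0], [0, 0, 0, 0, 0]],
])

```text
clock: 27.4
tcp_pos: [526.7, -279.0, 76.6]
tool_rot: [-3.139, 0.0, -1.734]
wrist_force: [-0.5, -1.1, -0.3]
gripper_width: -0.2
gripper_force: 0.0
```

```bash
python3 -c "
from h import *
print(jpos(),jrel(2,30,76))"
```

```text
[ 1.69 29.75 76.63 -1.57] ([-0.3, -0.3, 0.6], 0)
```

In the tool's units: -3 mm is -0.06, -2 mm is -0.04.

Request:
inch_along([
  [[0, 0, -0.06, 0.06, 0], [0, 0, -0.06, 0.06, 0], [0, 0, -0.04, 0.04, 0], [0, 0, 0, 0, 0], [0, 0, 0, 0, 0]],
])

```text
clock: 27.9
tcp_pos: [533.9, -280.3, 67.7]
tool_rot: [3.141, -0.0, -1.734]
wrist_force: [0.1, -0.4, -0.0]
gripper_width: 0.2
gripper_force: 0.0
```

Request:
inch_along([
  [[0, 0, -0.03, 0.03, 0], [0, 0, 0, 0, 0], [0, 0, 0, 0, 0]],
])

```text
clock: 28.2
tcp_pos: [535.5, -280.6, 66.7]
tool_rot: [-3.142, -0.0, -1.734]
wrist_force: [-0.2, -0.6, 0.8]
gripper_width: -0.3
gripper_force: 0.0
```

```bash
python3 -c "
from h import *
print(jpos())"
```

```text
[10.69 29.59 66.7  -1.57]
```

In the tool's units: -1.5 mm is -0.03.

Request:
inch_along([
  [[0, 0, -0.03, 0.03, 0], [0, 0, 0, 0, 0]],
])

```text
clock: 28.4
tcp_pos: [537.1, -280.9, 65.1]
tool_rot: [3.142, -0.0, -1.734]
wrist_force: [-0.2, -0.3, -0.1]
gripper_width: 0.0
gripper_force: 0.0
```

Request:
inch_along([
  [[0, 0, -0.03, 0.03, 0], [0, 0, 0, 0, 0]],
])

```text
clock: 28.6
tcp_pos: [537.9, -281.0, 63.5]
tool_rot: [3.14, 0.0, -1.734]
wrist_force: [-1.7, 0.9, 1.0]
gripper_width: 0.1
gripper_force: 1.8
```

Request:
inch_along([
  [[0, 0, -0.02, 0.02, 0], [0, 0, 0, 0, 0]],
])

```text
clock: 28.8
tcp_pos: [538.1, -281.1, 63.2]
tool_rot: [3.139, -0.0, -1.734]
wrist_force: [-7.5, 3.2, 9.9]
gripper_width: -0.1
gripper_force: 6.6
```

```bash
python3 -c "
from h import *
print(jpos())"
```

```text
[13.34 29.5  63.23 -1.57]
```

In the tool's units: -1 mm is -0.02.

Request:
inch_along([
  [[0, 0, -0.02, 0.02, 0], [0, 0, 0, 0, 0]],
])

```text
clock: 29.0
tcp_pos: [538.3, -281.2, 63.0]
tool_rot: [3.138, -0.0, -1.734]
wrist_force: [-11.5, 5.6, 19.8]
gripper_width: 0.1
gripper_force: 11.5
```

Request:
inch_along([
  [[0, 0, -0.02, 0.02, 0], [0, 0, 0, 0, 0], [0, 0, 0, 0, 0]],
])

```text
clock: 29.3
tcp_pos: [538.5, -281.2, 62.8]
tool_rot: [3.137, -0.0, -1.734]
wrist_force: [-17.6, 7.5, 28.5]
gripper_width: -0.2
gripper_force: 16.5
```

```bash
python3 -c "
from h import *
print(jpos())"
```

```text
[13.68 29.46 62.82 -1.57]
```

In the tool's units: -1 mm is -0.02, -0.7 mm is -0.014.

Request:
inch_along([
  [[0, -0.02, -0.014, 0, 0], [0, 0, 0, 0, 0], [0, 0, 0, 0, 0]],
])

```text
clock: 29.6
tcp_pos: [538.5, -281.1, 62.8]
tool_rot: [3.136, -0.001, -1.734]
wrist_force: [-19.9, 3.7, 29.7]
gripper_width: -0.3
gripper_force: 17.2
```

```bash
python3 - <<'E'
from h import *
print(jpos())
p=snapshot("scene"); im=cv2.resize(p["pixels"][125:215,125:235,::-1],None,fx=6,fy=6,interpolation=3)
J=np.load("jig.npy");c,s=np.cos(J[3]),np.sin(J[3])
def px(x,y,z): return tuple(((proj(p,[J[0]+c*x-s*y,J[1]+s*x+c*y,z])-[125,125]+.5)*6).astype(int).tolist())
for a,b in(((33,-25,58),(33,85,58)),((53,-25,58),(53,85,58)),((33,85,58),(53,85,58)),((33,-25,58),(53,-25,58)),((65,-110,48),(65,85,48)),((65,85,48),(-85,85,48))): cv2.line(im,px(*a),px(*b),(0,255,0),1)
cv2.imwrite("pics/end.png",im)
p=snapshot("scene")
for l in ("lid","glue","screw_jar","offcut","sanding_block"): print(l,[np.round(b["xy"]).tolist() for b in boxes_of(l,p)])
E
```

```text
[13.76 29.58 62.84 -1.57]
lid [[451.0, 204.0], [287.0, 210.0]]
glue [[241.0, 264.0]]
screw_jar [[349.0, 176.0]]
offcut [[253.0, 158.0]]
sanding_block [[142.0, 228.0]]
```

View pics/end.png

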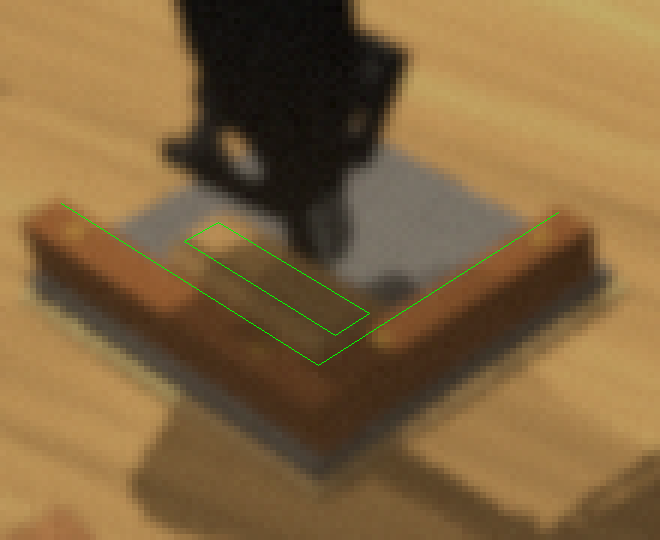

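In the tool's units: -0.7 mm is -0.014, -0.6 mm is -0.012.

Request:
inch_along([
  [[0, -0.014, -0.012, 0, 0], [0, 0, 0, 0, 0], [0, 0, 0, 0, 0], [0, 0, 0, 0, 0]],
])

```text
clock: 30.35
tcp_pos: [538.6, -281.0, 62.9]
tool_rot: [3.135, -0.002, -1.734]
wrist_force: [-20.5, 0.9, 29.4]
gripper_width: 0.0
gripper_force: 17.9
```

```bash
python3 -c "
from h import *
print(jpos(),observe()['wrist_force']); print(finish_job())"
```

```text
[13.83 29.67 62.87 -1.57] [-20.47533728   0.86695643  29.44329644]
the job is handed in; nothing more can be done
None
```

I handed the job in at about 30 s: the lid is set down flat on the bench, and by feel and in the last picture the blank is home against fence and stop, held by a diagonal fingertip push (about 20 N towards the fence, 29 N down); the verdict was not shown.

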